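Set the depth stop of the retainer press

ROBOT

A 7-joint arm with a two-finger parallel gripper is mounted at the origin on the work surface. World frame = base frame: x ahead of the robot, y to its left, z up, the work surface at z = 0. Lengths are in m, angles in rad, forces in N, time in s.
With the tool pointing down it reaches from about 0.4 to 0.85 m from the base axis. Payload 10.4 kg.
Tool frame: the origin (TCP) lies midway between the tips of the shut fingers; the grasp point (between the pads) lies 19 mm behind it (manip.hold_point_z is the distance from the TCP to the grasp point, in m); z points along the fingers, y is the line along which they close (so a half turn about z gives the same grasp; the last joint's range is limited). The gripper opens to 85 mm and grips with 20 to 120 N. Pads are 22 mm wide; open, the fingers measure 114 mm over their backs; the gripper's body (76 mm by 85 mm) begins 54 mm behind the grasp point. The pads swing forward as they close: fully open they stand 13 mm farther back than shut.
Start: joints at [-1.243, 0.332, -0.065, 1.46, 0.022, 1.35, -0.088], TCP at [0.215, 0.587, 0.231] pointing down, gripper open.
Joint ranges: [-2.6, 2.6], [-0.5, 2.12], [-1.47, 1.34], [0.16, 2.42], [-1.27, 4.41], [0.06, 2.06], [-2.6, 2.6]. Speed limits (rad/s): [2.22, 2.22, 2.79, 2.79, 3.14, 3.14, 3.14].

INTERFACE

Orientations are given as a unit quaternion [x, y, z, w].
In Python, from workcell import manip, eyes, job gives the robot as it stands.
- The arm moves only by the shell command python3 -m crank 'ROWS' [FORCE]. ROWS is JSON, a list that holds one entry, the list of rows, each a list of 7 numbers: the finger opening in cm, from 0 to 8.54, then the shift along the world's x, y, z in cm, then the turn, a rotation vector about the world's x, y, z in degrees. In form: [[[hand, x, y, z, ax, ay, az], ...]]. A call has 1 to 20 rows; each row shifts and turns the commanded pose from where the row before left it; what a row does not reach is not made up. A row lasts 1/8 s, in which the tool goes at most 62.5 mm and 10.7 degrees, less where a joint would pass 70% of its speed; a pose out of reach is approached as far as the arm can. A call with a gripper value outside its range is refused whole. The fingers move at their own pace and stop on an object; FORCE is the grip in N (left out, the last holds). Time passes only in rows, so rows that do not move let the fingers close. It gives the time, the measured TCP pose, the force, the opening and the grip force at its end, in the units of the state.
- manip.get_obs(): the state, without advancing time (a new reading comes with each control period).
- eyes.camera(name): name is "scene" or "side" or "wrist"; returns (picture, depth): 420x560x3 uint8, red, green, blue; 420x560 float32, m along the optical axis (not along the pixel's ray), 0 where there is no reading.
- eyes.camera_params(name): a dict with "fx", "fy", "cx", "cy" (pixels), "world_from_camera" (4x4, takes a point from camera to world coordinates); the wrist camera has in their place "hand_eye" (4x4, takes a point from camera to tool coordinates, whose origin is the TCP and whose axes are the flange's). Camera axes: x right, y down, z forward; pixel columns grow to the right and rows downward; lengths in m; the calibration is good to about 2 mm. The wrist camera is an equidistant fisheye: a pixel r from the principal point sees the ray r / f radians off the axis. A picture is of the moment at which its call begins: read the wrist's pose just before it. camera_params takes no time and is no camera call.
- job.hand_in(): hands the job in; it is judged then, once.
The state is a dict: "clock": time; "joint_pos": joint angles; "joint_velocities": joint speeds; "tau": joint torques, N m; "position": TCP position; "ee_rot": TCP orientation; "ft_force": force on the tool from outside, world axes, zero at the start; "torque": the same for the moment, N m; "grip_width": opening from 0.0 (shut) to 1.0 (fully open); "grasp_force": force on a finger pad.
Only numpy, scipy, OpenCV 4.12 (cv2) and the standard library are available. Lean on these libraries where they do the work, as an engineer would, in place of code of your own. Each camera call takes 0.05 s, during which the arm holds its last target. There are 200 camera calls.

TASK

The hand press stands with its ram resting on the filter retainer in the lid, ready for its depth stop to be set. Lock the ram by turning the black ram-lock knob clockwise to its end stop, then turn the knurled steel depth-stop thumbscrew clockwise until it seats, and back it off a quarter turn, which leaves the press just the squeeze that snaps the retainer home. Finish with the thumbscrew still gripped and held still at that setting, so that a colleague can nip up the lock nut; do not lift the ram or its lever, and leave the loose parts on the bench alone.

Things in the scene. Friction and masses are not known exactly. Their poses are not given: they have to be found in the camera images.
- press: Green cast-iron hand press fixed to the bench, base 300 x 135 mm. Origin: centre of its underside. x points from the open front (ram, lid) back to the column, y to the left, z up. In mm: ram at (-50, 0); thumbscrew (20, 0); lock knob (-50, 78). A 310 (y) x 190 mm aluminium lid, rim 87 mm high, lies under the ram. Only the two knobs stand higher than 285 mm.
- lock_grip (a point): Ram-lock knob: black, lobed, round, 38 mm across, 24 mm tall, white line on top, on an upright screw. Point on its axis at mid-height, about 303 mm up. Grip across any diameter from above; nearest casting below it is 33 mm under the point. Clockwise locks; sinks 2 mm per full turn. Takes about 0.07 N m and stops hard when locked.
- lock_knob (a joint): Angle of the ram-lock knob in rad: 0 = locked, against its end stop; negative = that far anticlockwise (slack). Grows as it is turned clockwise seen from above. It stays where it is left.
- stop_grip (a point): Depth-stop thumbscrew: knurled round steel head, 35 mm across, 26 mm tall, red line on top. Point on its axis at mid-height, about 313 mm up. Grip across any diameter from above. Under the head a slack brass lock nut, 27 mm across, turns along; the steel arm's top is 32 mm under the point. Clockwise goes down, 2 mm per turn; takes about 0.09 N m, stops hard when its tip seats.
- stop_screw (a joint): Angle of the depth-stop thumbscrew in rad: 0 = seated; negative = backed off (anticlockwise) by that much; a quarter turn off is -1.57. Grows as it is turned clockwise seen from above. It stays where it is left.
- ram (a joint): Height of the steel ram in m: 0 = its pressing cup rests on the retainer; grows as it rises. Geared to the lever and kept down by the weight of both and by friction (a pull of about 70 N lifts it). The thumbscrew rides on it.
- retainer_a: Loose spare filter retainer: perforated steel disc, 120 mm across, 4 mm thick with a raised rim and an 11 mm tall hub, lying on the bench. Origin: centre of its underside. To be left alone.
- retainer_b: The second loose spare retainer, the same as the first. To be left alone.
- lid_handle: Loose black plastic lid handle, 120 mm long (its x axis), 20 mm wide, 42 mm tall, standing on its two feet. Origin: centre of its underside. To be left alone.
- locking_peg: Loose steel locking peg, 45 mm tall, 12 mm across, standing on its 24 mm flange. Origin: centre of its underside. To be left alone.
- lever_ball (a point): Black ball, 30 mm across, at the low front end of the press's pull-down lever (steel bar 13 mm thick, about 115 mm above the bench there), on the press's right side. Point: the ball's centre. The bar slopes back and up to a second ball about 230 mm high. To be left alone: lifting it lifts the ram.

How it is judged:
On the way, in this order (a step that is already met when the one before it is completed fails the run):
1. the ram-lock knob is turned clockwise to its end stop (value of joint lock_knob above -0.07 rad), for 0.2 s.
2. the depth-stop thumbscrew is turned clockwise until it seats (value of joint stop_screw above -0.07 rad), for 0.2 s.
At the end, for the whole second after the job is handed in: The thumbscrew is 1.57 rad (+/- 0.26) back from its seat, still (under 0.05 rad/s) and gripped by the fingers with over 4 N; the ram-lock knob is still within 0.15 rad of its end stop and the ram is raised less than 2 mm off the retainer (value of joint stop_screw between -1.83 and -1.31 rad and velocity of joint stop_screw between -0.05 and 0.05 rad/s and contact force between the fingers and stop_screw above 4 N and value of joint lock_knob above -0.15 rad and value of joint ram below 0.002 m); the arm keeps its last pose, push and grip.
It fails at once if the ram is lifted off the retainer (3 mm or more) (value of joint ram above 0.003 m).
It fails at once if a spare retainer, the lid handle or the locking peg is moved more than 15 mm (distance of any of retainer_a, retainer_b, lid_handle, locking_peg from where it was at the start of the episode above 0.015 m).
It also fails if it takes over 72 s, if anything falls off the work surface, if the arm or the gripper's body presses on something with over 40 N, if the wrist force passes 120 N, or if a joint passes its speed limit or range.

## Working session

There is one attempt and no reset: what is moved stays moved. The work goes in short steps, Python scripts to look and compute and a shell command to move; the robot and the scene stay as the last step left them, time stands still between calls to the robot, and variables do not carry over. Pictures are saved under pics/ and viewed, at most 10 in all, crops included, and the job is handed in when it is done.

```bash
mkdir -p pics; python3 - <<'E'
from workcell import manip, eyes, job
import cv2, numpy as np
o=manip.get_obs(); print({k:np.round(v,3) for k,v in o.items()}, manip.hold_point_z)
for n in ["scene","side"]:
    p,d=eyes.camera(n); cv2.imwrite(f"pics/{n}0.png",cv2.cvtColor(p,cv2.COLOR_RGB2BGR)); np.save(f"pics/{n}0.npy",d)
    c=eyes.camera_params(n); print(n,c)
print(eyes.camera_params("wrist"))
E
```

```text
{'clock': np.float64(0.0), 'joint_pos': array([-1.243,  0.333, -0.065,  1.461,  0.022,  1.35 , -0.088]), 'joint_velocities': array([ 0.001,  0.001, -0.001,  0.   ,  0.001,  0.001,  0.001]), 'tau': array([-1.0000e-03, -6.2543e+01,  4.9000e-02, -3.9161e+01,  1.6000e-02,
        1.0000e-02, -0.0000e+00]), 'position': array([0.215, 0.587, 0.231]), 'ee_rot': array([ 0.174,  0.985, -0.001, -0.   ]), 'ft_force': array([0.457, 0.174, 0.096]), 'torque': array([ 0.046, -0.045,  0.032]), 'grasp_force': np.float64(0.0), 'grip_width': np.float64(0.995)} 0.0187
scene {'fx': 389.122148430483, 'fy': 389.122148430483, 'cx': 279.2470254809468, 'cy': 207.82227988171584, 'world_from_camera': array([[ 0.80033478,  0.54448983, -0.25098817,  0.77060933],
       [ 0.59952011, -0.72238186,  0.34458684, -0.32344107],
       [ 0.00631473, -0.42625729, -0.90457993,  1.14598944],
       [ 0.        ,  0.        ,  0.        ,  1.        ]])}
side {'fx': 525.9268900279139, 'fy': 525.9268900279139, 'cx': 281.5752173163313, 'cy': 211.15095834664044, 'world_from_camera': array([[ 0.72695333, -0.37821632,  0.57314158, -0.13215312],
       [-0.68660258, -0.38726795,  0.61530516, -0.65699889],
       [-0.01075908, -0.84081862, -0.54121003,  0.81059345],
       [ 0.        ,  0.        ,  0.        ,  1.        ]])}
{'fx': 325.19226210127806, 'fy': 325.19226210127806, 'cx': 277.1727149446437, 'cy': 211.6700757464276, 'hand_eye': array([[ 1.57541403e-04, -9.48673775e-01, -3.16256296e-01,
         8.26143075e-02],
       [ 9.99999005e-01, -2.93989295e-04,  1.38002369e-03,
         8.34730627e-05],
       [-1.40216825e-03, -3.16256199e-01,  9.48672784e-01,
        -1.42361652e-01],
       [ 0.00000000e+00,  0.00000000e+00,  0.00000000e+00,
         1.00000000e+00]])}
```

View pics/scene0.png

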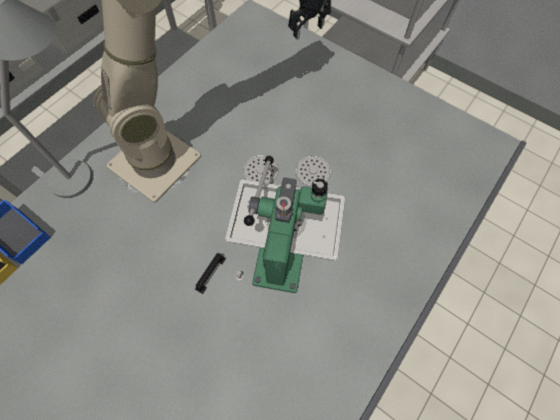

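View pics/side0.png

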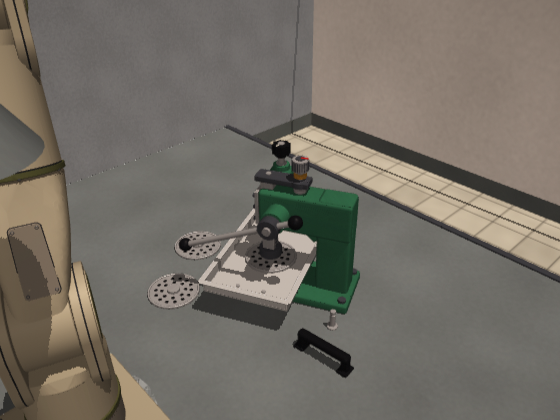

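Scene view: black lock knob at about (319,187), steel thumbscrew at about (285,205). Side view: lock knob (281,149), thumbscrew head (300,162). I'll locate both and crop for the line marks.

```bash
cat > h.py <<'E'
import numpy as np
from workcell import eyes
def ray(n,u,v):
    c=eyes.camera_params(n);T=c["world_from_camera"]
    return T[:3,3],T[:3,:3]@np.array([(u-c["cx"])/c["fx"],(v-c["cy"])/c["fy"],1])
def plane(n,u,v,z):
    o,d=ray(n,u,v);return o+d*(z-o[2])/d[2]
E
python3 - <<'E'
import cv2,numpy as np
from h import *
for n,pts in {"scene":[(319,187),(285,205)],"side":[(281,149),(300,163)]}.items():
    im=cv2.imread(f"pics/{n}0.png");d=np.load(f"pics/{n}0.npy")
    for (u,v),z in zip(pts,(.315,.326)):
        o,r=ray(n,u,v); print(n,(u,v),plane(n,u,v,z).round(3),(o+r*d[v,u]).round(3))
a=cv2.imread("pics/scene0.png")[165:235,240:340];b=cv2.imread("pics/side0.png")[130:200,240:340]
cv2.imwrite("pics/crop.png",cv2.resize(np.vstack([a,b])[:, :],None,fx=4,fy=4,interpolation=cv2.INTER_CUBIC))
E
```

```text
scene (319, 187) [0.584 0.096 0.315] [0.583 0.096 0.314]
scene (285, 205) [0.549 0.003 0.326] [0.55  0.001 0.33 ]
side (281, 149) [0.56  0.085 0.315] [0.564 0.089 0.312]
side (300, 163) [ 0.528 -0.003  0.326] [ 0.531 -0.001  0.324]
```

View pics/crop.png

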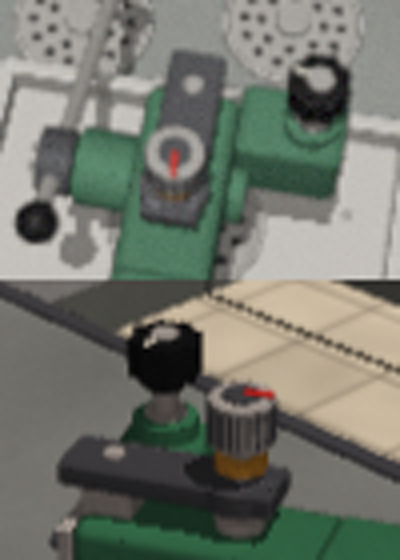

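Crop: in the scene view the lock knob's top is centred at about (319.5,184) with the white line pointing up-left. The thumbscrew's top is at (284,201), with the red line pointing to its lower edge. In the side view the tops are at (281,144) and (300.7,158).

```bash
python3 - <<'E'
from h import *
for n,pts in {"scene":[(319.5,183.8),(283.8,201.5)],"side":[(281,144),(300.7,158.3)]}.items():
    for (u,v),z in zip(pts,(.315,.326)): print(n,plane(n,u,v,z).round(3))
E
python3 -m crank '[[[8.5,0,0,5,0,0,0],[8.5,0,0,6,0,0,0],[8.5,0,0,4,0,0,0],[8.5,4,-5,0,0,0,0],[8.5,4,-5,0,0,0,0],[8.5,4,-5,0,0,0,0],[8.5,4,-5,0,0,0,0],[8.5,4,-5,0,0,0,0]]]' 40
python3 -c "
from workcell import manip
print(manip.get_obs()['joint_pos'].round(2))"
```

```text
scene [0.58  0.104 0.315]
scene [0.542 0.008 0.326]
side [0.577 0.103 0.315]
side [0.544 0.01  0.326]
clock: 1.1
position: [0.4109, 0.341, 0.3811]
ee_rot: [0.174, 0.985, -0.0, -0.0]
ft_force: [-0.1, 1.1, 0.4]
grip_width: 0.996
grasp_force: 0.0
[-0.9   0.09  0.14  1.44 -0.01  1.61  0.45]
```

```bash
python3 -m crank '[[[8.5,2.8,-4,0,0,0,10],[8.5,2.8,-4,0,0,0,10],[8.5,2.8,-4,0,0,0,10],[8.5,2.8,-4,0,0,0,10],[8.5,2.8,-4,0,0,0,10],[8.5,2.8,-3.8,0,0,0,10],[8.5,0,0,0,0,0,0],[8.5,0,0,0,0,0,0]]]'
cat >> h.py <<'E'
def wrist(name):
    import cv2
    from workcell import manip
    from scipy.spatial.transform import Rotation as R
    o=manip.get_obs(); p,d=eyes.camera("wrist")
    cv2.imwrite(name,cv2.cvtColor(p,cv2.COLOR_RGB2BGR))
    T=np.eye(4);T[:3,:3]=R.from_quat(o["ee_rot"]).as_matrix();T[:3,3]=o["position"]
    np.save(name[:-4],T@eyes.camera_params("wrist")["hand_eye"])
    print(o["joint_pos"].round(2),o["position"].round(4)); return p
def wplane(name,u,v,z):
    c=eyes.camera_params("wrist");T=np.load(name[:-4]+".npy")
    a=np.array([u-c["cx"],v-c["cy"]]);r=np.hypot(*a);t=r/c["fx"]
    d=T[:3,:3]@np.r_[a/r*np.sin(t),np.cos(t)]
    return T[:3,3]+d*(z-T[2,3])/d[2]
def wproj(name,P):
    c=eyes.camera_params("wrist");q=np.linalg.inv(np.load(name[:-4]+".npy"))@np.r_[P,1]
    r=np.hypot(q[0],q[1]);t=np.arctan2(r,q[2]);return np.array([c["cx"],c["cy"]])+q[:2]/r*t*c["fx"]
E
python3 -c "
from h import *
wrist('pics/w1.png')
print(wproj('pics/w1.png',[.5785,.1035,.315]),wproj('pics/w1.png',[.543,.009,.326]))"
```

```text
clock: 2.1
position: [0.5777, 0.1055, 0.3809]
ee_rot: [-0.341, 0.94, 0.0, -0.0]
ft_force: [-0.7, 0.5, 0.2]
grip_width: 0.994
grasp_force: 0.0
[-0.52  0.22  0.32  1.31 -0.07  1.62  2.06] [0.5777 0.1055 0.3809]
[272.25038959 227.58081326] [189.77209641  98.55052218]
```

View pics/w1.png

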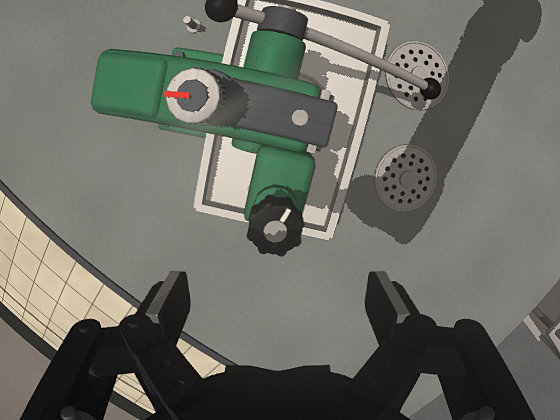

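Wrist view: the lock knob's top is centred at about (275,229), white line towards (288,212). The thumbscrew's top is at about (190,95), red line pointing left to (168,94). The arm is right above the lock knob.

```bash
python3 -c "
from h import *
n='pics/w1.png'
L=wplane(n,275,229,.315);S=wplane(n,190,95,.326);print(L.round(4),S.round(4))
a=wplane(n,288,212,.315)-L;print(np.degrees(np.arctan2(a[1],a[0])));a=wplane(n,168,94,.326)-S;print(np.degrees(np.arctan2(a[1],a[0])),np.degrees(np.arctan2(*(L-S)[1::-1])))"
python3 -m crank '[[[8.5,0,-0.2,-3,0,0,0],[8.5,0,0,-3,0,0,0],[8.5,0,0,-3.4,0,0,0],[7,0,0,0,0,0,0],[5.5,0,0,0,0,0,0],[3,0,0,0,0,0,0],[3,0,0,0,0,0,0],[3,0,0,0,0,0,0],[3,0,0,0,0,0,0],[3,0,0,0,0,0,0]]]' 40
```

```text
[0.5781 0.1056 0.315 ] [0.5412 0.0077 0.326 ]
-175.7006501580257
-56.72193485274075 69.33913412170358
clock: 3.4
position: [0.5783, 0.1038, 0.2893]
ee_rot: [-0.341, 0.94, 0.001, 0.001]
ft_force: [-3.1, 1.2, 6.5]
grip_width: 0.434
grasp_force: 39.5
```

```bash
cat > s.py <<'E'
from workcell import manip
import numpy as np
from scipy.spatial.transform import Rotation as R
o=manip.get_obs(); m=R.from_quat(o["ee_rot"]).as_matrix()
print("yaw_y",np.degrees(np.arctan2(m[1,1],m[0,1])).round(1),"tz",o["torque"].round(2),"j",o["joint_pos"].round(2),o["grip_width"].round(3))
E
python3 s.py
python3 -m crank '[[[3,0,0,-0.005,0,0,-10],[3,0,0,-0.005,0,0,-10],[3,0,0,-0.005,0,0,-10],[3,0,0,-0.005,0,0,-10],[3,0,0,-0.005,0,0,-10],[3,0,0,-0.005,0,0,-10]]]'
python3 s.py
```

```text
clock: 4.15
position: [0.5778, 0.1062, 0.289]
ee_rot: [0.176, 0.984, 0.002, 0.0]
ft_force: [-4.0, 8.4, 6.5]
grip_width: 0.431
grasp_force: 39.6Traceback (most recent call last):
  File "s.py", line 5, in <module>
    print("yaw_y",np.degrees(np.arctan2(m[1,1],m[0,1])).round(1),"tz",o["torque"].round(2),"j",o["joint_pos"].round(2),o["grip_width"].round(3))
                                                                                                                       ^^^^^^^^^^^^^^^^^^^^^
AttributeError: 'float' object has no attribute 'round'
Traceback (most recent call last):
  File "s.py", line 5, in <module>
    print("yaw_y",np.degrees(np.arctan2(m[1,1],m[0,1])).round(1),"tz",o["torque"].round(2),"j",o["joint_pos"].round(2),o["grip_width"].round(3))
                                                                                                                       ^^^^^^^^^^^^^^^^^^^^^
AttributeError: 'float' object has no attribute 'round'
```

```bash
sed -i 's/o\["grip_width"\].round(3)/round(float(o["grip_width"]),3)/;s/np.degrees(np.arctan2(m\[1,1\],m\[0,1\])).round(1)/round(float(np.degrees(np.arctan2(m[1,1],m[0,1]))),1)/' s.py
python3 s.py
for i in 1; do python3 -m crank '[[[3,0,0.1,-0.005,0,0,-10],[3,0,0.1,-0.005,0,0,-10],[3,0,0,-0.005,0,0,-10],[3,0,0,-0.005,0,0,-10],[3,0,0,-0.005,0,0,-10],[3,0,0,-0.005,0,0,-10]]]'; done
python3 s.py
```

```text
yaw_y 69.8 tz [1.53 0.94 0.08] j [-0.61  0.23  0.42  1.5  -0.1   1.43  1.04] 0.431
clock: 4.9
position: [0.5795, 0.1085, 0.2887]
ee_rot: [0.644, 0.765, 0.003, 0.001]
ft_force: [7.2, 10.6, 0.7]
grip_width: 0.425
grasp_force: 39.9
yaw_y 9.8 tz [ 2.19 -1.53  0.69] j [-0.71  0.24  0.54  1.5  -0.13  1.43  0.01] 0.425
```

```bash
python3 -m crank '[[[3,0,0,-0.005,0,0,-8],[3,0,0,-0.005,0,0,-8]]]'
python3 s.py; python3 -m crank '[[[3,0,0,-0.005,0,0,-8],[3,0,0,-0.005,0,0,-8]]]'
python3 s.py
```

```text
clock: 5.15
position: [0.5802, 0.1076, 0.2887]
ee_rot: [0.744, 0.668, 0.004, 0.001]
ft_force: [9.5, 3.4, 0.2]
grip_width: 0.432
grasp_force: 40.0
yaw_y -6.2 tz [ 0.42 -2.11  0.6 ] j [-0.73  0.24  0.58  1.5  -0.13  1.43 -0.26] 0.432
clock: 5.4
position: [0.5804, 0.1064, 0.2887]
ee_rot: [0.83, 0.558, 0.004, 0.001]
ft_force: [12.1, 6.3, 0.4]
grip_width: 0.434
grasp_force: 40.0
yaw_y -22.2 tz [ 1.15 -2.27  0.99] j [-0.76  0.24  0.61  1.5  -0.14  1.43 -0.53] 0.434
```

```bash
python3 -m crank '[[[6,0,0,0,0,0,0],[6,0,0,0,0,0,0],[7,0,0,4,0,0,0],[7,0,0,4,0,0,0],[7,0,0,0,0,0,0]]]'
python3 -c "
from h import *
import cv2
wrist('pics/w2.png')
u,v=wproj('pics/w2.png',[.579,.1045,.315]).astype(int);print(u,v)
a=cv2.imread('pics/w2.png')[v-50:v+50,u-60:u+60];cv2.imwrite('pics/w2c.png',cv2.resize(a,None,fx=4,fy=4))"
```

```text
clock: 6.02
position: [0.5789, 0.1046, 0.3698]
ee_rot: [0.829, 0.559, 0.002, 0.001]
ft_force: [0.9, -0.6, -1.4]
grip_width: 0.82
grasp_force: 0.0
[-0.76  0.23  0.62  1.35 -0.13  1.6  -0.53] [0.5789 0.1046 0.3698]
278 235
```

View pics/w2c.png

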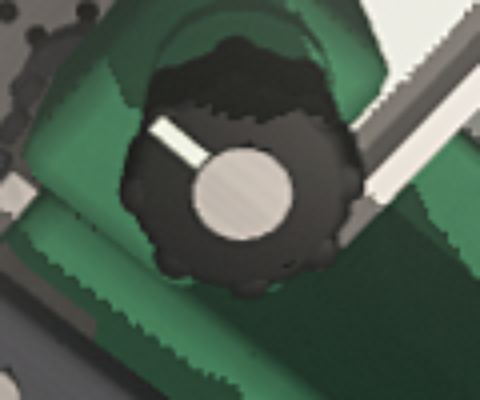

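Crop: knob cap centred at (242,193), i.e. full-image (278.5,233); white line pointing up-left to (258,216).

```bash
python3 -c "
from h import *
n='pics/w2.png'
L=wplane(n,278.5,233.3,.314);a=wplane(n,258,216.3,.314)-L;print(L,np.degrees(np.arctan2(a[1],a[0])))"
```

```text
[0.57905509 0.10544957 0.314     ] 116.196038938054
```

The knob turned 68° clockwise while the gripper turned 152°, with torque jumping from 0.08 to about 0.7 N m: it hit its stop and the fingers slipped. Next is the thumbscrew.

```bash
python3 -m crank '[[[8.5,-0.5,-1.4,0.5,0,0,10],[8.5,-0.5,-1.4,0.5,0,0,10],[8.5,-0.5,-1.4,0,0,0,10],[8.5,-0.5,-1.4,0,0,0,10],[8.5,-0.5,-1.4,0,0,0,10],[8.5,-0.5,-1.4,0,0,0,10],[8.5,-0.7,-1.3,0,0,0,10],[8.5,0,0,0,0,0,10],[8.5,0,0,0,0,0,10],[8.5,0,0,0,0,0,10],[8.5,0,0,0,0,0,10],[8.5,0,0,0,0,0,10],[8.5,0,0,0,0,0,10],[8.5,0,0,0,0,0,10],[8.5,0,0,0,0,0,10],[8.5,0,0,0,0,0,10],[8.5,0,0,0,0,0,0],[8.5,0,0,0,0,0,0]]]'
python3 s.py
python3 -c "
from h import *
import cv2
n='pics/w3.png'
p=wrist(n)
u,v=wproj(n,[.542,.008,.326]).astype(int);print(u,v)
c=p[v-60:v+60,u-75:u+75];cv2.imwrite('pics/w3c.png',cv2.resize(c[:,:,::-1],None,fx=4,fy=4))"
```

```text
clock: 8.32
position: [0.5408, 0.0079, 0.376]
ee_rot: [-0.404, 0.915, 0.0, -0.0]
ft_force: [0.1, -0.2, -0.4]
grip_width: 0.998
grasp_force: 0.0
yaw_y 137.7 tz [-0.04  0.03 -0.02] j [-0.52  0.1   0.47  1.45 -0.05  1.6   2.35] 0.998
[-0.52  0.1   0.47  1.45 -0.05  1.6   2.35] [0.5408 0.0079 0.376 ]
273 238
```

View pics/w3c.png

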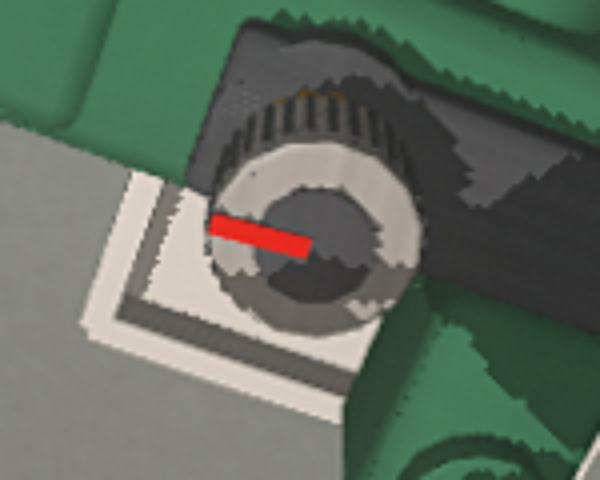

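Crop: the thumbscrew's top is centred at (317,240), i.e. full-image (277.2,238); red line tip at (250.5,234). Centring is within about 1 mm.

```bash
python3 -c "
from h import *
n='pics/w3.png'
L=wplane(n,277.2,238,.326);a=wplane(n,250.5,234.2,.326)-L;print(L,np.degrees(np.arctan2(a[1],a[0])))"
```

```text
[0.54008791 0.0092063  0.326     ] -51.00263445289954
```

```bash
python3 -m crank '[[[8.5,0,0.1,-3,0,0,0],[8.5,0,0,-3,0,0,0],[8.5,0,0,-2,0,0,0],[7,0,0,0,0,0,0],[5.5,0,0,0,0,0,0],[3,0,0,0,0,0,0],[3,0,0,0,0,0,0],[3,0,0,0,0,0,0],[3,0,0,0,0,0,0],[3,0,0,0,0,0,0]]]' 40; python3 s.py
python3 -m crank '[[[3,0,0,-0.005,0,0,-10],[3,0,0,-0.005,0,0,-10],[3,0,0,-0.005,0,0,-10],[3,0,0,-0.005,0,0,-10]]]';python3 s.py
python3 -m crank '[[[3,0,0,-0.005,0,0,-10],[3,0,0,-0.005,0,0,-10],[3,0,0,-0.005,0,0,-10],[3,0,0,-0.005,0,0,-10]]]';python3 s.py
```

```text
clock: 9.62
position: [0.5419, 0.0085, 0.2978]
ee_rot: [-0.406, 0.914, -0.001, 0.001]
ft_force: [3.6, -2.3, 6.0]
grip_width: 0.399
grasp_force: 40.2
yaw_y 137.9 tz [-0.55 -0.71 -0.03] j [-0.52  0.11  0.46  1.6  -0.05  1.44  2.35] 0.399
clock: 10.12
position: [0.5421, 0.0082, 0.2976]
ee_rot: [-0.066, 0.998, -0.0, 0.002]
ft_force: [5.1, -3.8, 5.8]
grip_width: 0.4
grasp_force: 40.2
yaw_y 97.5 tz [-0.8  -0.91  0.11] j [-0.56  0.11  0.51  1.6  -0.05  1.44  1.65] 0.4
clock: 10.62
position: [0.542, 0.0078, 0.2974]
ee_rot: [0.28, 0.96, 0.0, 0.002]
ft_force: [3.7, -4.8, 5.8]
grip_width: 0.397
grasp_force: 40.2
yaw_y 57.5 tz [-1.08 -0.66  0.1 ] j [-0.6   0.11  0.55  1.61 -0.06  1.44  0.96] 0.397
```

```bash
for i in 1; do
python3 -m crank '[[[3,0.1,-0.1,-0.005,0,0,-10],[3,0,0,-0.005,0,0,-10],[3,0,0,-0.005,0,0,-10],[3,0,0,-0.005,0,0,-10]]]';python3 s.py
python3 -m crank '[[[3,0,0,-0.005,0,0,-10],[3,0,0,-0.005,0,0,-10],[3,0,0,-0.005,0,0,-10],[3,0,0,-0.005,0,0,-10]]]';python3 s.py; done
```

```text
clock: 11.12
position: [0.5419, 0.0076, 0.2971]
ee_rot: [0.591, 0.807, 0.0, 0.0]
ft_force: [-2.5, -2.3, 9.4]
grip_width: 0.4
grasp_force: 40.6
yaw_y 17.5 tz [-0.43  0.84  0.09] j [-0.64  0.12  0.59  1.61 -0.07  1.44  0.27] 0.4
clock: 11.62
position: [0.5416, 0.0076, 0.2968]
ee_rot: [0.831, 0.556, 0.0, -0.0]
ft_force: [-4.5, -2.0, 9.2]
grip_width: 0.399
grasp_force: 40.7
yaw_y -22.4 tz [-0.38  1.22  0.13] j [-0.68  0.12  0.64  1.61 -0.07  1.44 -0.42] 0.399
```

```bash

python3 -m crank '[[[3,0,0,-0.005,0,0,-10],[3,0,0,-0.005,0,0,-10],[3,0,0,-0.005,0,0,-10],[3,0,0,-0.005,0,0,-10]]]';python3 s.py
python3 -m crank '[[[3,0,0,-0.005,0,0,-10],[3,0,0,-0.005,0,0,-10],[3,0,0,-0.005,0,0,-10]]]';python3 s.py
python3 -m crank '[[[3,0,0,-0.005,0,0,-10],[3,0,0,-0.005,0,0,-10],[3,0,0,-0.005,0,0,-10]]]';python3 s.py
```

```text
clock: 12.12
position: [0.5419, 0.0081, 0.2964]
ee_rot: [0.971, 0.239, 0.0, -0.0]
ft_force: [-4.9, -2.2, 6.8]
grip_width: 0.401
grasp_force: 40.7
yaw_y -62.4 tz [-0.43  0.79  0.84] j [-0.72  0.12  0.69  1.61 -0.08  1.44 -1.11] 0.401
clock: 12.5
position: [0.5418, 0.008, 0.2959]
ee_rot: [1.0, -0.021, -0.0, -0.0]
ft_force: [0.7, -1.3, 3.8]
grip_width: 0.398
grasp_force: 41.0
yaw_y -92.4 tz [-0.4  -0.22  0.59] j [-0.76  0.13  0.73  1.61 -0.08  1.44 -1.63] 0.398
clock: 12.88
position: [0.5418, 0.008, 0.2955]
ee_rot: [0.96, -0.279, -0.0, 0.0]
ft_force: [-3.3, 0.3, 4.0]
grip_width: 0.398
grasp_force: 41.3
yaw_y -122.4 tz [0.12 0.74 0.57] j [-0.79  0.13  0.77  1.62 -0.09  1.43 -2.15] 0.398
```

Torque jumped from 0.1 to 0.6–0.8 N m and stayed there, so the screw is seated and the fingers are slipping. Backing off a quarter turn.

```bash

python3 -m crank '[[[3,0,0,0,0,0,0],[3,0,0,0,0,0,0],[3,0,0,0.005,0,0,9],[3,0,0,0.005,0,0,9],[3,0,0,0.005,0,0,9],[3,0,0,0.005,0,0,9],[3,0,0,0.005,0,0,9],[3,0,0,0.005,0,0,9],[3,0,0,0.005,0,0,9],[3,0,0,0.005,0,0,9],[3,0,0,0.005,0,0,9],[3,0,0,0.005,0,0,9],[3,0,0,0,0,0,0],[3,0,0,0,0,0,0],[3,0,0,0,0,0,0],[3,0,0,0,0,0,0]]]';python3 s.py
python3 -c "
from h import *
import cv2
n='pics/w4.png'
p=wrist(n)
u,v=wproj(n,[.541,.0085,.326]).astype(int);print(u,v)
c=p[v-60:v+60,u-75:u+75];cv2.imwrite('pics/w4c.png',cv2.resize(c[:,:,::-1],None,fx=4,fy=4))"
```

```text
clock: 14.88
position: [0.5417, 0.008, 0.296]
ee_rot: [0.874, 0.486, -0.0, -0.0]
ft_force: [-2.9, -0.6, 4.5]
grip_width: 0.396
grasp_force: 41.5
yaw_y -31.9 tz [-0.21  0.77  0.1 ] j [-0.69  0.12  0.65  1.61 -0.07  1.44 -0.59] 0.396
[-0.69  0.12  0.65  1.61 -0.07  1.44 -0.59] [0.5417 0.008  0.296 ]
278 310
```

View pics/w4c.png

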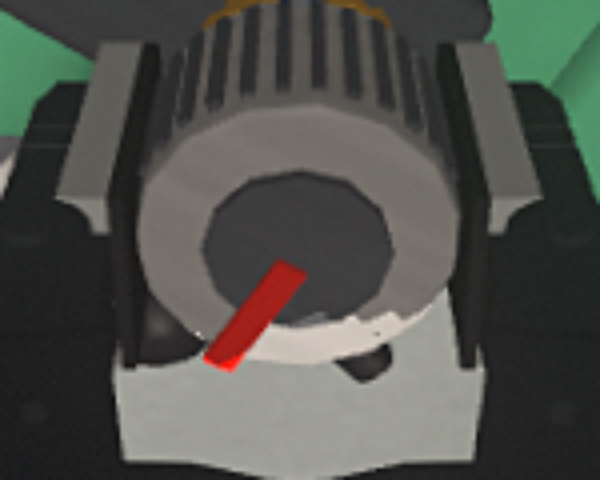

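Crop: knurled head held between both pads; red line runs from about (292,268) to (222,362), down-left.

```bash
python3 -c "
from h import *
def ang(n,c,a,b,z):
    f=lambda p:wplane(n,c[0]-75+p[0]/4,c[1]-60+p[1]/4,z)
    d=f(b)-f(a);print(f(a).round(4),f(b).round(4),np.degrees(np.arctan2(d[1],d[0])))
ang('pics/w3.png',(273,238),(310,249),(210,224),.326)
ang('pics/w4.png',(278,310),(292,268),(222,362),.325)"; python3 s.py
```

```text
[0.542  0.0096 0.326 ] [ 0.5509 -0.0044  0.326 ] -57.45084886741253
[0.5381 0.0055 0.325 ] [ 0.5242 -0.002   0.325 ] -151.93537784803993
yaw_y -31.9 tz [-0.12  0.7   0.12] j [-0.69  0.12  0.65  1.61 -0.07  1.44 -0.59] 0.399
```

The line shows a net 94.5° clockwise. With the 90° back-off that puts the seat at 184.5° of turn, which fits the torque jump between 160° and 200°. Handing in.

```bash
python3 -c "
from workcell import job
print(job.hand_in())"
```

```text
the job is handed in; nothing more can be done
None
```

I locked the ram, seated the depth-stop thumbscrew and backed it off about 90°, and handed in with it still gripped at about 41 N; no verdict came back, and I judged both end stops from the torque jumps and the knobs' line marks.

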